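Turn back the recipe binder's divider and hold it with the page keeper

ROBOT

A 6-joint arm with a two-finger parallel gripper is mounted at the origin on a cart in front of the work surface, level with it; the furniture and walls round the work are solid. World frame = base frame: x ahead of the robot, y to its left, z up, the work surface at z = 0. Lengths are in m, angles in degrees, forces in N, time in s.
With the tool pointing down it reaches from about 0.325 to 0.85 m from the base axis. Payload 15.5 kg.
Tool frame: the origin (TCP) lies midway between the tips of the shut fingers; the grasp point (between the pads) lies 19 mm behind it; z points along the fingers, y is the line along which they close (so a half turn about z gives the same grasp; the last joint's range is limited). The gripper opens to 91 mm and grips with 3 to 60 N. Pads are 32 mm wide; open, the fingers measure 118 mm over their backs; the gripper's body (76 mm by 178 mm) begins 60 mm behind the grasp point.
Start: joints at [-5.472, 28.281, 77.091, -0, 74.628, -5.472], TCP at [0.625, 0, 0.186] pointing down, gripper open.
Joint ranges: [-166.48, 166.48], [-47.26, 123.95], [12.59, 153.08], [-70.14, 250.14], [6.76, 159.57], [-176.63, 176.63]. Speed limits (degrees/s): [108.29, 108.29, 147.25, 172.46, 172.46, 172.46].

INTERFACE

Orientations are given as a 3x3 rotation matrix whose columns are the frame's x, y, z axes.
In Python, from bench import ctrl gives the robot as it stands. The module is installed in compiled form; this text tells all that it offers. Calls block until the motion is done:
- ctrl.goto(position, orientation): joint-space move of the TCP to a pose.
- ctrl.move_l(position, vel=0.15, ori=None, contact_N=None): straight line of the TCP; ori=None keeps the orientation; vel is the mean speed in m/s. With contact_N (N) it stops when the force on the tool has changed by that much, and returns True; else False.
- ctrl.movej(angles): joint-space move.
- ctrl.command_gripper(opening): opening from 0.0 (shut) to 1.0 (fully open); the grip force is fixed at half the most; returns when the fingers have stopped.
- ctrl.sleep(seconds).
- ctrl.ik(position, orientation): joint angles nearest the present ones, or None.
- ctrl.read_camera(name): name is "scene" or "side" or "wrist"; returns the picture (400x640x3 uint8, blue, green, red); there is no depth.
- ctrl.camera_params(name): a dict with "fx", "fy", "cx", "cy" (pixels), "pose" (4x4, takes a point from camera to world coordinates); the wrist camera has in their place "T_tool_cam" (4x4, takes a point from camera to tool coordinates, whose origin is the TCP and whose axes are the flange's). Camera axes: x right, y up, looking along -z (the intrinsics and any distortion apply to the point x, -y, -z); pixel columns grow to the right and rows downward; lengths in m; the calibration is good to about 2 mm. A picture is of the moment at which its call begins: read the wrist's pose just before it. camera_params takes no time and is no camera call.
A pose or a line that the arm cannot do raises ctrl.MotionError and nothing moves.
- ctrl.sign_off(): hands the job in; it is judged then, once.
Readings, each from a call of its own:
- ctrl.current_t(): time.
- ctrl.current_q(): joint angles.
- ctrl.current_dq(): joint speeds.
- ctrl.current_effort(): joint torques, N m.
- ctrl.current_tool_pos(): TCP position.
- ctrl.current_eef_rot(): TCP orientation.
- ctrl.current_contact_force(): force on the tool from outside, world axes, zero at the start.
- ctrl.current_wrist_torque(): the same for the moment, N m.
- ctrl.current_grip_width(): opening from 0.0 (shut) to 1.0 (fully open).
- ctrl.current_grasp_force(): force on a finger pad.
Only numpy, scipy, OpenCV 4.12 (cv2) and the standard library are available. Lean on these libraries where they do the work, as an engineer would, in place of code of your own. Each camera call takes 0.05 s, during which the arm holds its last target. There are 200 camera calls.

TASK

Turn the recipe binder back one section, working only with the fingertips: pinch and lift nothing, just push. Push the left-hand page keeper outwards until it is fully off the page, then turn the green divider, whose tab overhangs the cover, over the rings so that it lies flat on the right-hand pages. Finally push the right-hand keeper in over it until its arm points straight up the page, leaving the left-hand keeper out and everything around the binder undisturbed.

Things in the scene. Friction and masses are not known exactly. Their poses are not given: they have to be found in the camera images.
- book_rest: Low wooden cookbook stand, fixed; origin on the worktop under its middle. Its board (250 mm wide) slopes up 0.12 rad away from the robot; the front lip is 270 mm wide and ends 104 mm down the slope from the spine point. A blue ring binder lies open on it; the covers reach 142 mm to each side of the spine, 43 to 48 mm above the worktop at mid-length, with free air below where they overhang.
- spine (a point): Middle of the ring axis, about which the green divider turns, 67 mm above the worktop. Its axes are the 'binder axes': x along the spine, up the slope, away from the robot; y left across the pages; z square to the pages, up. Pages: 135 mm out to each side, 78 mm up and down the slope, tops 2 mm below the ring axis. Covers' undersides 22 mm below it. Rings stand 16 mm above it.
- divider (a joint): Turn of the green divider about the rings: 0 = flat on the left-hand pages (start), grows as its tab edge is raised, 1.57 = square to the pages, 3.14 = flat on the right-hand pages (stops at both ends). About 0.11 kg, turns easily; past upright it falls over to the right by itself. A keeper arm lying over it holds it down.
- divider_tab (a point): Centre of the green divider's tab, the nearest to the robot of three (orange and red: fixed dividers below), 32 mm down the slope from mid-spine. Leaf 3 mm thick, 156 mm along spine; panel ends 138 mm, tab (60 mm long) 164 mm from the ring axis, 22 mm past the cover. This point: 154 mm from the axis, mid-thickness. x along the spine, +y to the tab's edge, z square to the leaf (up at the start).
- left_keeper (a joint): Swing of the left-hand page keeper, a flat steel arm pivoted on the stand's front lip: 0 = in, arm pointing straight up the page along binder x (stop); grows as it swings outwards to the left; 1.5 = fully out (stop). Stays where it is left; about 0.6 N at the knob moves it. The arm clears a leaf beyond about 1.1.
- left_keeper_knob (a point): Middle of the left-hand keeper's black knob: upright, 12 mm in diameter, 16 mm tall, 50 mm from the pivot. It stands on the steel arm (9 mm wide, 3 mm thick, ending 56 mm from the pivot), whose top is 8 mm above the ring axis level and 6.5 mm above a leaf lying flat.
- left_keeper_pivot (a point): Pivot of the left-hand keeper at the underside of its arm, 5 mm above the ring axis level (square to the pages); fixed to the stand; axes as binder axes.
- right_keeper (a joint): Swing of the right-hand page keeper, a flat steel arm pivoted on the stand's front lip: 0 = in, arm pointing straight up the page along binder x (stop); grows as it swings outwards to the right; 1.5 = fully out (stop). Stays where it is left; about 0.6 N at the knob moves it. The arm clears a leaf beyond about 1.1.
- right_keeper_knob (a point): Middle of the right-hand keeper's black knob: upright, 12 mm in diameter, 16 mm tall, 50 mm from the pivot. It stands on the steel arm (9 mm wide, 3 mm thick, ending 56 mm from the pivot), whose top is 8 mm above the ring axis level and 6.5 mm above a leaf lying flat.
- right_keeper_pivot (a point): Pivot of the right-hand keeper at the underside of its arm, 5 mm above the ring axis level (square to the pages); fixed to the stand; axes as binder axes.
- tomato: red tomato, 74 mm wide, 69 mm tall, loose on the chopping board at the back right; origin at its underside; to be left alone.
- onion: red onion, 67 mm wide, 71 mm tall, loose on the chopping board; origin at its underside; to be left alone.
- fork: steel fork, 193 mm long, 15 mm high, lying on the chopping board; origin under its middle; to be left alone.
- pepper_mill: wooden pepper mill, 58 mm wide, 170 mm tall, standing between dish rack and chopping board; origin at its underside; to be left alone.
- teaspoon: steel teaspoon, 139 mm long, 10 mm high, lying on the worktop to the right of the binder; origin under its middle; to be left alone.
- tumbler: clear glass tumbler, 81 mm wide, 93 mm tall, standing at the front right; origin at its underside; to be left alone.
- lemon: lemon, 77 x 51 mm, 52 mm tall, on the worktop in front of the sink, left of the binder; origin at its underside; to be left alone.

How it is judged (in metres and radians):
On the way, in this order (a step that is already met when the one before it is completed fails the run):
1. the left-hand keeper is swung out, clear of the divider (value of joint left_keeper above 1.15 rad), for 0.2 s.
2. the divider lies flat on the right-hand pages (value of joint divider above 3.08 rad), for 0.3 s.
3. the right-hand keeper is swung in over the divider (value of joint right_keeper below 0.25 rad), for 0.2 s.
At the end, for the whole second after the job is handed in: the green divider lies flat on the right (joint above 3.08 rad), the right-hand keeper is in over it (below 0.25 rad) and the left-hand keeper is out (above 1.15 rad) (value of joint divider above 3.08 rad and value of joint right_keeper below 0.25 rad and value of joint left_keeper above 1.15 rad); the robot touches nothing.
It fails at once if the divider is pinched between the fingers (z of the grasp point in the frame of divider_tab between -0.004 and 0.004 m and y of the grasp point in the frame of divider_tab between -0.146 and 0.011 m and x of the grasp point in the frame of divider_tab between -0.047 and 0.111 m and contact force between the fingers and anything else above 0.3 N).
It fails at once if the left-hand keeper's knob is pinched between the fingers (horizontal distance between the grasp point and left_keeper_knob below 0.007 m and distance between the grasp point and left_keeper_knob below 0.022 m and contact force between the fingers and anything else above 0.3 N).
It fails at once if the right-hand keeper's knob is pinched between the fingers (horizontal distance between the grasp point and right_keeper_knob below 0.007 m and distance between the grasp point and right_keeper_knob below 0.022 m and contact force between the fingers and anything else above 0.3 N).
It fails at once if something standing around the binder is pushed or carried more than 25 mm away (distance of any of tomato, onion, fork, pepper_mill, teaspoon, tumbler, lemon from where it was at the start of the episode above 0.025 m).
It also fails if it takes over 51 s, if anything falls off the work surface, if the arm or the gripper's body presses on something with over 40 N, if the wrist force passes 120 N, or if a joint passes its speed limit or range.

## Working session

There is one attempt and no reset: what is moved stays moved. The work goes in short steps, each a Python script; the robot and the scene stay as the last script left them, time stands still between calls to the robot, and variables do not carry over. Pictures are saved under pics/ and viewed, at most 10 in all, crops included, and the job is handed in when it is done.

```bash
mkdir -p pics; cat > h.py <<'E'
import numpy as np, cv2
from bench import ctrl
def cam(n):
    p=ctrl.camera_params(n)
    if n=="wrist":
        T=np.eye(4);T[:3,:3]=ctrl.current_eef_rot();T[:3,3]=ctrl.current_tool_pos()
        P=T@np.array(p["T_tool_cam"])
    else: P=np.array(p["pose"])
    return p,P
def proj(p,P,X):
    c=np.linalg.inv(P)@np.append(X,1)
    return np.array([p["cx"]+p["fx"]*c[0]/-c[2],p["cy"]+p["fy"]*c[1]/c[2]])
def ray(p,P,uv):
    d=np.array([(uv[0]-p["cx"])/p["fx"],-(uv[1]-p["cy"])/p["fy"],-1])
    return P[:3,3],P[:3,:3]@d
def at_z(p,P,uv,z):
    o,d=ray(p,P,uv);return o+d*(z-o[2])/d[2]
E
python3 - <<'E'
from h import *
for n in ["scene","wrist"]:
    p,P=cam(n); cv2.imwrite(f"pics/{n}0.png",ctrl.read_camera(n)); print(n,{k:v for k,v in p.items()},P.round(4).tolist())
print(np.round(ctrl.current_eef_rot(),3), ctrl.current_t())
E
```

```text
scene {'fx': 502.08082278647265, 'fy': 502.08082278647265, 'cx': 325.4304828636862, 'cy': 205.85340422406227, 'pose': array([[-0.51464173,  0.45435476, -0.72712147, -0.46304853],
       [-0.85740309, -0.27465486,  0.43522943,  0.65692327],
       [-0.00195889,  0.84742342,  0.53091403,  0.82537201],
       [ 0.        ,  0.        ,  0.        ,  1.        ]])} [[-0.5146, 0.4544, -0.7271, -0.463], [-0.8574, -0.2747, 0.4352, 0.6569], [-0.002, 0.8474, 0.5309, 0.8254], [0.0, 0.0, 0.0, 1.0]]
wrist {'fx': 304.8383519478325, 'fy': 304.8383519478325, 'cx': 320.4662675815764, 'cy': 200.9334752362133, 'T_tool_cam': array([[ 5.86176717e-04,  9.55672347e-01,  2.94431691e-01,
         8.32348962e-02],
       [ 9.99999827e-01, -5.76607735e-04, -1.19309670e-04,
        -7.65261215e-04],
       [ 5.57506380e-05,  2.94431710e-01, -9.55672520e-01,
        -1.99100674e-01],
       [ 0.00000000e+00,  0.00000000e+00,  0.00000000e+00,
         1.00000000e+00]])} [[1.0, -0.0009, 0.0011, 0.6241], [0.0006, 0.9557, 0.2943, 0.0833], [-0.0013, -0.2943, 0.9557, 0.3846], [0.0, 0.0, 0.0, 1.0]]
[[ 0.     1.    -0.001]
 [ 1.    -0.     0.   ]
 [ 0.    -0.001 -1.   ]] 0.1
```

View pics/scene0.png

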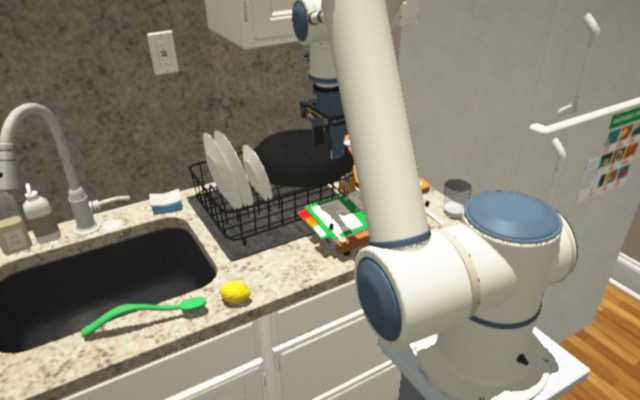

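View pics/wrist0.png

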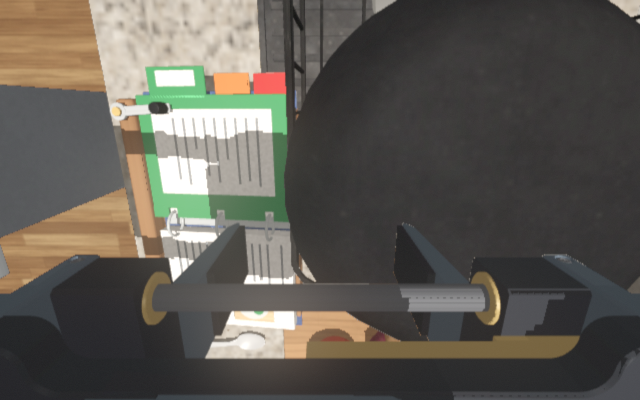

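The wrist view shows the left keeper with its pivot at (117,111) and knob at (158,108), the green tab with outer corners near (147,67) and (205,67), and rings at (175,222), (220,224) and (270,225). The spine runs along world +x. I'll estimate positions and then take a closer look.

```bash
python3 - <<'E'
from h import *
p,P=cam("wrist")
for n,uv,z in [("tabo1",(147,67),.06),("tabo2",(205,67),.06),("pivL",(117,111),.065),("knobL",(158,108),.085),("ring1",(175,215),.083),("ring3",(270,215),.083),("panelnear",(138,97),.06),("panelnear_sp",(153,220),.06),("rackedge",(290,100),.12)]:
    print(n,at_z(p,P,uv,z).round(4))
R=ctrl.current_eef_rot()
for pos in [(0.5,-0.10,0.30),(0.5,-0.13,0.28)]:
    print(pos,ctrl.ik(pos,R))
ctrl.goto((0.5,-0.10,0.30),R)
p,P=cam("wrist"); im=ctrl.read_camera("wrist"); cv2.imwrite("pics/w1.png",im); np.save("P1.npy",P)
cv2.imwrite("pics/side1.png",ctrl.read_camera("side"));print(ctrl.current_t())
E
```

```text
tabo1 [0.4533 0.1208 0.06  ]
tabo2 [0.5103 0.1208 0.06  ]
pivL [0.4189 0.0794 0.065 ]
knobL [0.4709 0.0823 0.085 ]
ring1 [ 0.4709 -0.0253  0.083 ]
ring3 [ 0.5708 -0.0252  0.083 ]
panelnear [0.4396 0.0929 0.06  ]
panelnear_sp [ 0.4334 -0.0396  0.06  ]
rackedge [0.5987 0.0888 0.12  ]
(0.5, -0.1, 0.3) [-1.80133776e+01  1.32397296e+01  8.27046210e+01 -1.19468661e-02
  8.41143266e+01 -1.80118848e+01]
(0.5, -0.13, 0.28) [-2.11876564e+01  1.46442289e+01  8.38759639e+01 -1.52811623e-02
  8.15377365e+01 -2.11851383e+01]
1.0083
```

View pics/w1.png

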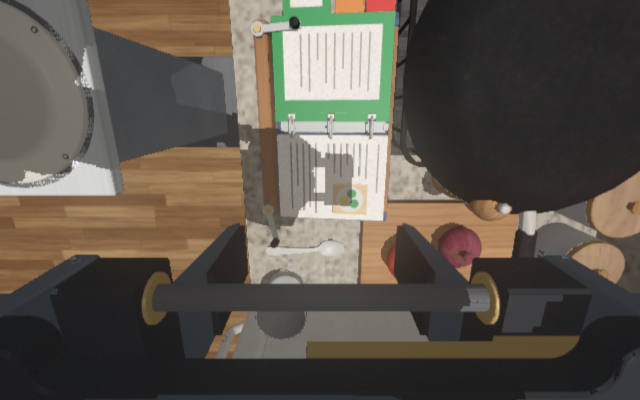

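View pics/side1.png

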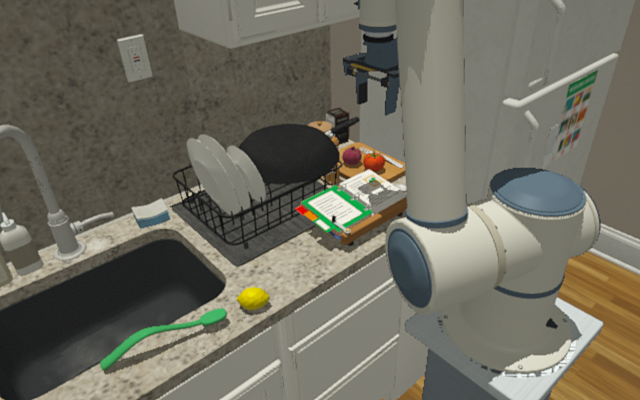

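The wrist view w1 shows the left keeper pivot at (257,29) with its knob at (294,22). The rings are at columns 291, 331 and 371, row ~125. The right keeper pivot is at (268,210) with its knob at (275,242), and it is swung out. The side view shows a pan standing in the rack just beyond the binder, and I'll keep clear of it. I'll take one zoomed crop for pixel accuracy.

```bash
python3 - <<'E'
import cv2
im=cv2.imread("pics/w1.png")[0:260,240:410]
im=cv2.resize(im,None,fx=2.3,fy=2.3,interpolation=cv2.INTER_CUBIC)
cv2.imwrite("pics/w1c.png",im)
E
```

```text
(no output)
```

View pics/w1c.png

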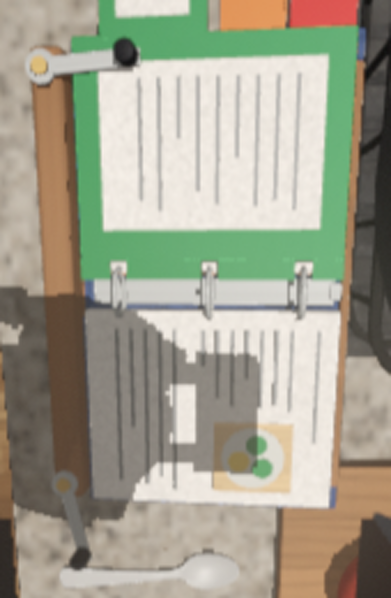

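```bash
cat >> h.py <<'E'
from scipy.spatial.transform import Rotation as Ro
from scipy.optimize import least_squares
def BT(x,y,yaw):
    return np.array([x,y,.067]), (Ro.from_euler('z',yaw)*Ro.from_euler('y',-.12)).as_matrix()
E
python3 - <<'E'
from h import *
p=ctrl.camera_params("wrist");P=np.load("P1.npy")
c=lambda u,v:np.array([240+u/2.3,v/2.3])
M=[((-.078,-.135,-.002),c(93,497)),((.078,-.135,-.002),c(334,506)),((-.078,.138,.0015),c(72,42)),((.078,.138,.0015),c(364,30)),((0,0,.016),c(209,289))]
def f(s):
    o,R=BT(*s); return np.concatenate([proj(p,P,o+R@np.array(X))-uv for X,uv in M])
s=least_squares(f,[.51,-.03,0],loss='soft_l1').x
print(s.round(4),f(s).round(1)); np.save("s.npy",s)
o,R=BT(*s)
def onpl(uv,h):
    a,d=ray(p,P,uv); L=R.T@(a-o); D=R.T@d; return L+D*(h-L[2])/D[2]
for n,uv,h in [("pL",c(39,65),.008),("kLtop",c(126,50),.024),("pR",c(64,484),.008),("kRtop",c(82,554),.024),("ktopR2",c(78,560),.016)]:
    L=onpl(uv,h); print(n,L.round(4),(o+R@L).round(4))
print(R.round(3))
E
```

```text
[ 0.5156 -0.0433  0.0033] [ 0.8  0.8 -1.3  1.   0.6 -2.4 -0.9 -2.1  0.4  2.7]
pL [-0.0964  0.123   0.008 ] [0.4185 0.0795 0.0634]
kLtop [-0.0442  0.125   0.024 ] [0.4684 0.0816 0.0855]
pR [-0.0957 -0.1217  0.008 ] [ 0.42   -0.1653  0.0635]
kRtop [-0.0813 -0.1637  0.024 ] [ 0.4325 -0.2072  0.0811]
ktopR2 [-0.0865 -0.1719  0.016 ] [ 0.4283 -0.2155  0.0725]
[[ 0.993 -0.003 -0.12 ]
 [ 0.003  1.    -0.   ]
 [ 0.12   0.     0.993]]
```

```bash
cat >> h.py <<'E'
s=np.load("s.npy"); o,Rb=BT(*s)
W=lambda L:o+Rb@np.array(L,float)
def keeper(side,th,h=.013,gap=0):   # side +1 left (outward push), -1 right (inward push)
    piv=np.array([-.096,side*.1225]); r=np.array([np.cos(th),side*np.sin(th)])
    t=np.array([-np.sin(th),np.cos(th)]) if side>0 else np.array([np.sin(th),np.cos(th)])
    c=piv+.05*r-t*(.022+gap)
    R=np.array([[t[0],r[0],0],[t[1],r[1],0],[0,0,-1]])
    return W([*c,h]),Rb@R
def lift(y,z,a,x=-.045):  # upper tip corner at binder (y,z); tool points -y and down by a deg
    a=np.radians(a); d=np.array([0,-np.cos(a),-np.sin(a)]); u=np.array([0,-np.sin(a),np.cos(a)])
    Y=np.array([1.,0,0]); X=np.cross(Y,d)
    c=np.array([x,y,z])-.016*u
    return W(c),Rb@np.column_stack([X,Y,d]),Rb@np.column_stack([-X,-Y,d])
E
python3 - <<'E'
from h import *
p,P=cam("scene"); print("lemon",at_z(p,P,(235,292),.026).round(3))
for a in (30,40,45,55):
  for y,z in [(.22,-.016),(.152,-.016),(.106,.106),(0,.15),(-.05,.14)]:
    c,A,B=lift(y,z,a)
    for R in (A,B):
        q=ctrl.ik(c,R); print(a,y,z,None if q is None else np.round(q))
for sd,l in ((1,(0,.7,1.42)),(-1,(1.3,.7,.03))):
  for th in l:
    q=ctrl.ik(*keeper(sd,th)); print(sd,th,None if q is None else np.round(q))
E
```

```text
lemon [0.414 0.381 0.026]
30 0.22 -0.016 [ 44.  57.  79. -42.  91.  66.]
30 0.22 -0.016 [  44.   57.   79.  -42.   91. -114.]
30 0.152 -0.016 [ 39.  55.  87. -45.  85.  68.]
30 0.152 -0.016 [  39.   55.   87.  -45.   85. -112.]
30 0.106 0.106 [ 37.  42.  93. -47.  89.  62.]
30 0.106 0.106 [  37.   42.   93.  -47.   89. -118.]
30 0 0.15 [ 28.  35. 102. -53.  83.  59.]
30 0 0.15 [  28.   35.  102.  -53.   83. -121.]
30 -0.05 0.14 [ 23.  35. 106. -57.  78.  60.]
30 -0.05 0.14 [  23.   35.  106.  -57.   78. -120.]
40 0.22 -0.016 [ 42.  51.  84. -39.  82.  64.]
40 0.22 -0.016 [  42.   51.   84.  -39.   82. -116.]
40 0.152 -0.016 [ 37.  49.  92. -43.  76.  65.]
40 0.152 -0.016 [  37.   49.   92.  -43.   76. -115.]
40 0.106 0.106 [ 34.  36.  96. -43.  81.  57.]
40 0.106 0.106 [  34.   36.   96.  -43.   81. -123.]
40 0 0.15 [ 24.  28. 103. -49.  76.  52.]
40 0 0.15 [  24.   28.  103.  -49.   76. -128.]
40 -0.05 0.14 [ 19.  28. 107. -52.  71.  52.]
40 -0.05 0.14 [  19.   28.  107.  -52.   71. -128.]
45 0.22 -0.016 [ 41.  48.  87. -37.  77.  63.]
45 0.22 -0.016 [  41.   48.   87.  -37.   77. -
[... 416 characters left out ...]
  42.  92. -34.  68.  59.]
55 0.22 -0.016 [  37.   42.   92.  -34.   68. -121.]
55 0.152 -0.016 [ 32.  40.  99. -38.  62.  58.]
55 0.152 -0.016 [  32.   40.   99.  -38.   62. -122.]
55 0.106 0.106 [ 28.  27.  99. -36.  71.  48.]
55 0.106 0.106 [  28.   27.   99.  -36.   71. -132.]
55 0 0.15 [ 17.  19. 104. -39.  67.  38.]
55 0 0.15 [  17.   19.  104.  -39.   67. -142.]
55 -0.05 0.14 [ 10.  19. 107. -41.  62.  35.]
55 -0.05 0.14 [  10.   19.  107.  -41.   62. -145.]
1 0 [ -0.  23. 112.   0.  38.  -1.]
1 0.7 [  5.  23. 111.  -1.  39. -35.]
1 1.42 [  9.  23. 113.  -2.  38. -71.]
-1 1.3 [-39.  24. 112.   7.  39.  30.]
-1 0.7 [-36.  25. 109.   6.  41.  -1.]
-1 0.03 [-32.  25. 107.   5.  42. -34.]
```

```bash
python3 - <<'E'
from h import *
ctrl.command_gripper(0.0)
c,R=keeper(1,0,h=.06,gap=.012); ctrl.goto(c,R)
c,R=keeper(1,0,gap=.012); print(ctrl.move_l(c,vel=.1,contact_N=6))
for th in np.linspace(0,1.42,8):
    c,R=keeper(1,th); ctrl.move_l(c,vel=.07,ori=R)
    print(round(th,2),np.round(ctrl.current_contact_force(),1),(ctrl.current_tool_pos()-c).round(4))
c,R=keeper(1,1.42,gap=.006);ctrl.move_l(c,vel=.07)
c,R=keeper(1,1.42,h=.12,gap=.02); ctrl.move_l(c,vel=.2)
a,A,B=lift(.215,.09,45); ctrl.goto(a,B)
cv2.imwrite("pics/w2.png",ctrl.read_camera("wrist"));cv2.imwrite("pics/sc2.png",ctrl.read_camera("scene")[130:290,200:460].repeat(3,0).repeat(3,1));print(ctrl.current_t())
E
```

```text
False
0.0 [ 0.5 -0.  -0.1] [0.0003 0.0003 0.0005]
0.2 [-0.2  0.5  0.4] [ 0.     -0.0001  0.0001]
0.41 [-0.5  0.2  0.9] [-0.0001 -0.0002  0.    ]
0.61 [0.5 0.3 0.4] [-0.0001 -0.0003 -0.    ]
0.81 [-0.5  0.6  1.5] [ 0.     -0.0003  0.    ]
1.01 [0.3 0.5 0.3] [ 0.0001 -0.0003  0.    ]
1.22 [-0.2 -0.2 -0.2] [ 0.0003 -0.0002  0.0001]
1.42 [ 1.6 -0.5 -0.3] [ 0.0004 -0.0002  0.0001]
8.6417
```

View pics/w2.png

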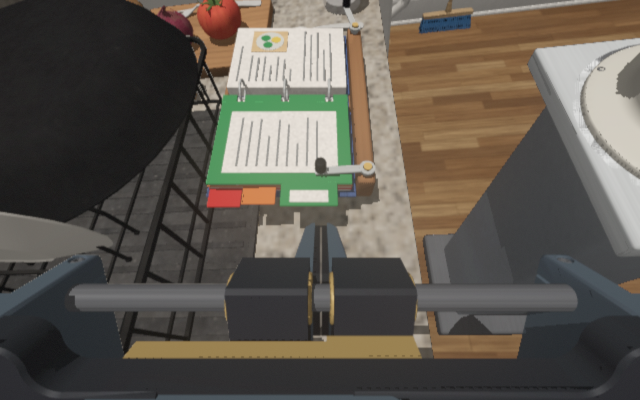

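View pics/sc2.png

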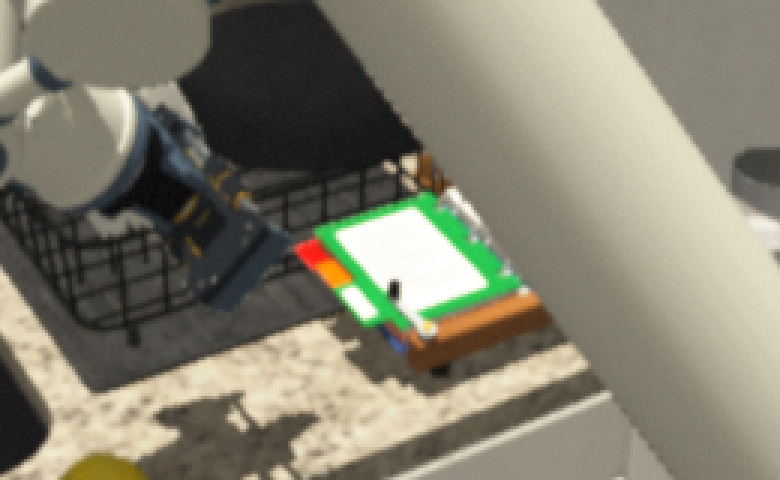

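w2 and sc2 show the left keeper still in, with its pivot at (368,168) and knob at (320,165), so the push missed. I'll check my model against this view before trying again.

```bash
python3 - <<'E'
from h import *
p,P=cam("wrist")
print("tip", proj(p,P,ctrl.current_tool_pos()))
for n,L in [("pL",(-.096,.1225,.008)),("kbase",(-.046,.1225,.008)),("ktop",(-.046,.1225,.024)),("tabout1",(-.062,.164,.0015)),("tabout2",(-.002,.164,.0015)),("cornNearL",(-.078,.138,.0015)),("ringmid",(0,0,.016)),("pR",(-.096,-.1225,.008))]: print(n,proj(p,P,W(L)).round(1))
im=cv2.imread("pics/w2.png")
a=cv2.resize(im[130:330,270:400],None,fx=3,fy=3,interpolation=cv2.INTER_CUBIC)
cv2.imwrite("pics/w2c.png",a)
E
```

```text
tip [319.53802361 232.63920791]
pL [367.4 167.9]
kbase [320.6 168.1]
ktop [320.6 159.3]
tabout1 [336.4 205.4]
tabout2 [277.7 205.6]
cornNearL [350.8 183.6]
ringmid [282.9  81.6]
pR [354.6  26.3]
```

View pics/w2c.png

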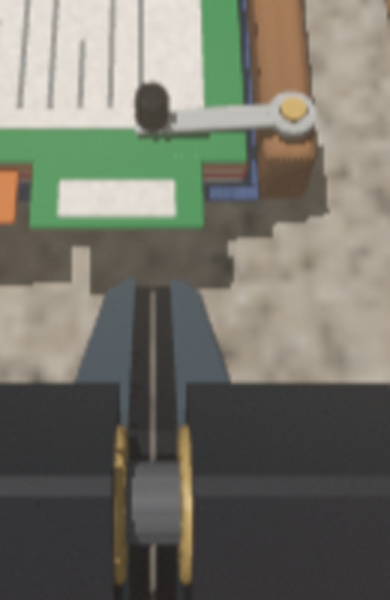

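The model matches the view to within about 2 px, and the geometry of the push looks right. I'll repeat the push and film it, as a montage of four frames in one picture.

```bash
python3 - <<'E'
from h import *
fr=[]
def snap(): fr.append(ctrl.read_camera("wrist")[100:400,120:520])
c,R=keeper(1,0,h=.09,gap=.004); ctrl.goto(c,R)
c,R=keeper(1,0,h=.012,gap=.004); print(ctrl.move_l(c,vel=.12,contact_N=6)); snap()
for th in np.linspace(.2,1.4,7):
    c,R=keeper(1,th,h=.012,gap=-.002); ctrl.move_l(c,vel=.09,ori=R)
    print(np.round(ctrl.current_contact_force(),1),ctrl.current_grip_width())
    if abs(th-.6)<.01 or th>1.3: snap()
c,R=keeper(1,1.4,h=.012,gap=.008);ctrl.move_l(c,vel=.07)
c,R=keeper(1,1.4,h=.09,gap=.008); ctrl.move_l(c,vel=.2); snap()
cv2.imwrite("pics/m3.png",np.vstack([np.hstack(fr[:2]),np.hstack(fr[2:])]));print(ctrl.current_t())
E
```

```text
False
[-0.2  0.5 -0. ] 0.006604388194962785
[ 0.1 -0.   0.6] 0.006365579210839086
[ 0.1 -0.5 -0.4] 0.005589404309650682
[ 0.7 -1.1 -1. ] 0.008572619199492652
[1.  0.  0.1] 0.0038837071723508846
[-0.4 -0.3 -0.5] 0.0055462400307076
[-0.5  0.1  0.6] 0.003542986821490331
14.8417
```

View pics/m3.png

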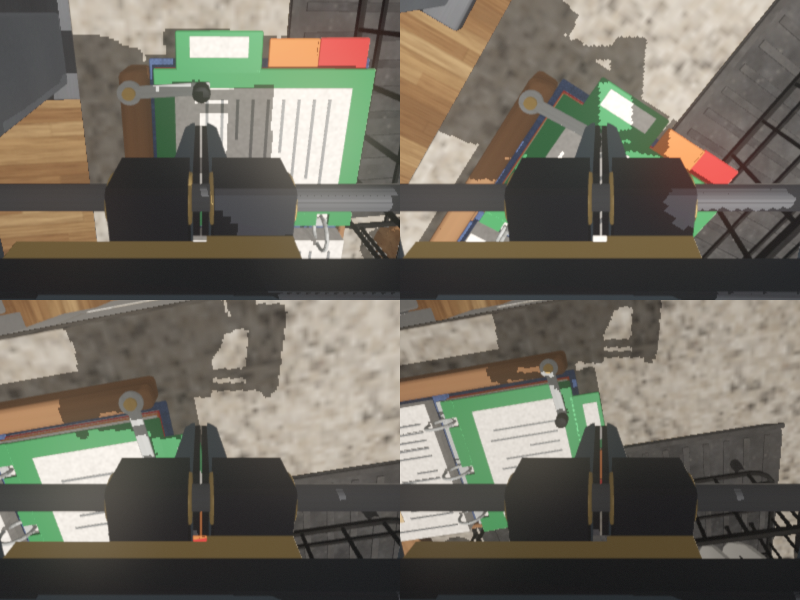

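The montage shows the knob passing through the tool centre. When shut, the fingertips leave a slot there about as wide as the knob, and the arm only moved to about 0.1 rad. I'll push with the solid back of a finger instead, turning the tool 90°, and check the keeper angle in code.

```bash
cat >> h.py <<'E'
def keeper2(side,th,h=.012,gap=0):
    piv=np.array([-.096,side*.1225]); r=np.array([np.cos(th),side*np.sin(th)])
    t=np.array([-np.sin(th),np.cos(th)]) if side>0 else np.array([np.sin(th),np.cos(th)])
    c=piv+.05*r-t*(.017+gap)
    R=np.array([[r[0],-t[0],0],[r[1],-t[1],0],[0,0,-1]])
    return W([*c,h]),Rb@R
def kangle(im,p,P,side):
    g=im.max(axis=2).astype(float); res=[]
    for th in np.arange(-.05,1.56,.05):
        v=[]
        for h in (.010,.014,.018,.022,.024):
            u=proj(p,P,W([-.096+.05*np.cos(th),side*(.1225+.05*np.sin(th)),h])).round().astype(int)
            if not(2<=u[0]<638 and 2<=u[1]<398): v.append(255);continue
            v.append(g[u[1]-1:u[1]+2,u[0]-1:u[0]+2].mean())
        res.append((round(np.mean(v)),round(th,2)))
    return sorted(res)[:4]
def look():
    p,P=cam("wrist"); im=ctrl.read_camera("wrist"); return im,p,P
E
python3 - <<'E'
from h import *
p=ctrl.camera_params("wrist");P=np.load("P1.npy")
im=cv2.imread("pics/w1.png"); print("w1 L,R",kangle(im,p,P,1),kangle(im,p,P,-1))
im,p,P=look(); print("now",kangle(im,p,P,1))
c,R=keeper2(1,0,h=.09,gap=.012); ctrl.goto(c,R)
c,R=keeper2(1,0,gap=.012); print(ctrl.move_l(c,vel=.15,contact_N=6))
for th in np.linspace(.1,1.45,8):
    c,R=keeper2(1,th); ctrl.move_l(c,vel=.09,ori=R)
    print(np.round(ctrl.current_contact_force(),1))
c,R=keeper2(1,1.45,gap=.01);ctrl.move_l(c,vel=.1)
c,R=keeper2(1,1.45,h=.10,gap=.01); ctrl.move_l(c,vel=.25)
im,p,P=look(); cv2.imwrite("pics/w4.png",im); print("after",kangle(im,p,P,1),proj(p,P,W([-.096,.1225,.008])));print(ctrl.current_t())
E
```

```text
w1 L,R [(38, np.float64(0.0)), (47, np.float64(0.05)), (51, np.float64(0.1)), (56, np.float64(0.15))] [(59, np.float64(1.35)), (63, np.float64(1.4)), (64, np.float64(1.3)), (78, np.float64(1.45))]
now [(73, np.float64(0.15)), (77, np.float64(0.0)), (78, np.float64(0.05)), (78, np.float64(0.1))]
False
[ 0.8 -0.8  0.9]
[0.2 0.5 0.9]
[ 0.1  1.  -0.4]
[ 0.5 -0.2 -0.5]
[-0.4 -0.3  0.4]
[-0.6  0.1  0.7]
[ 0.3 -0.6 -0.4]
[-0.   1.3 -0.3]
after [(83, np.float64(0.15)), (84, np.float64(0.05)), (84, np.float64(0.1)), (87, np.float64(0.0))] [294.93813996 240.72871616]
21.55
```

```bash
python3 - <<'E'
from h import *
a,A,B=lift(.215,.09,45); qa=ctrl.ik(a,A);qb=ctrl.ik(a,B);q=ctrl.current_q();print(np.round(q),np.round(qa))
ctrl.goto(a,A)
im,p,P=look(); cv2.imwrite("pics/w5.png",im)
print(kangle(im,p,P,1),kangle(im,p,P,-1)); print("t",ctrl.current_t())
cv2.imwrite("pics/m5.png",np.vstack([im[100:270,200:440],cv2.imread("pics/w4.png")[100:300,200:440]]).repeat(1,0))
print([proj(p,P,W([-.096+.05*np.cos(t),.1225+.05*np.sin(t),.016])).round() for t in (0,1.45)])
E
```

```text
[  9.  14. 107.  -1.  52.  17.] [ 41.  39.  86. -36.  86.  57.]
[(87, np.float64(0.1)), (89, np.float64(0.15)), (93, np.float64(0.05)), (93, np.float64(0.2))] [(57, np.float64(1.55)), (58, np.float64(1.3)), (58, np.float64(1.35)), (58, np.float64(1.4))]
t 22.4833
[array([321., 214.]), array([275., 191.])]
```

```bash
python3 - <<'E'
from h import *
a,A,B=lift(.215,.09,45); ctrl.goto(a,B)
im,p,P=look(); cv2.imwrite("pics/w6.png",im)
print("w2",kangle(cv2.imread("pics/w2.png"),p,P,1)); print(kangle(im,p,P,1),kangle(im,p,P,-1)); print("t",ctrl.current_t())
w4=cv2.imread("pics/w4.png"); w5=cv2.imread("pics/w5.png")
L=cv2.resize(im[100:300,200:440],None,fx=2.2,fy=2.2); r=np.vstack([w4[80:300,180:440],w5[80:300,180:440]])
r=cv2.resize(r,(260,440)); cv2.imwrite("pics/m6.png",np.hstack([L,r]))
E
```

```text
w2 [(72, np.float64(0.1)), (72, np.float64(0.15)), (73, np.float64(0.05)), (75, np.float64(0.2))]
[(78, np.float64(0.1)), (79, np.float64(0.05)), (79, np.float64(0.15)), (81, np.float64(0.2))] [(127, np.float64(0.7)), (131, np.float64(0.65)), (139, np.float64(0.6)), (152, np.float64(0.75))]
t 25.2917
```

View pics/m6.png

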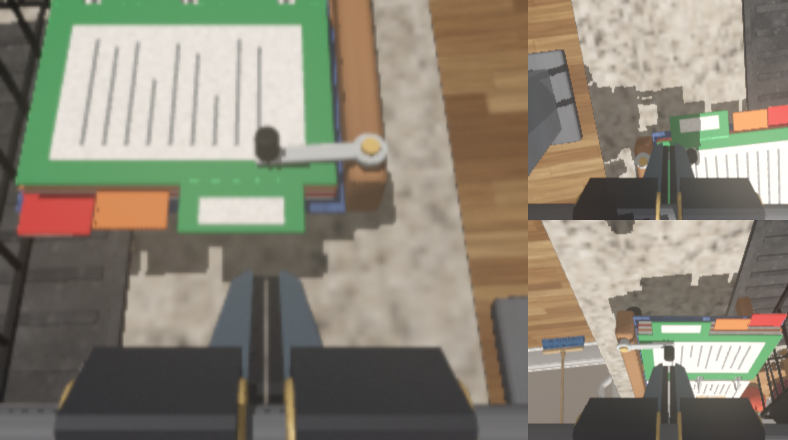

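Viewed picture: the keeper is still in, with its knob at about (265,145) in the left panel. So the real fingertips must be passing over the knob, which means they end above the nominal TCP. I'll measure the true tip by touching the free worktop, then push at the corrected height.

```bash
cat >> h.py <<'E'
def keeper3(side,th,h=.012,gap=0):
    c,R=keeper2(side,th,h,gap); R=R.copy(); R[:,0]*=-1; R[:,1]*=-1; return c,R
E
python3 - <<'E'
from h import *
_,R=keeper3(1,.35)
a=W([-.046,.235,0]); a[2]=.03; ctrl.goto(a,R)
b=a.copy(); b[2]=-.03
hit=ctrl.move_l(b,vel=.04,contact_N=5); z=ctrl.current_tool_pos()[2]
print(hit,z,ctrl.current_contact_force().round(1))
a[2]=.06; ctrl.move_l(a,vel=.25); print(ctrl.current_t(),ctrl.current_grip_width(),ctrl.current_q().round())
E
```

```text
True -0.025925331712499187 [-2.3  0.1 14.8]
27.9417 0.006337047545997672 [ 17.  27. 107.  -3.  39. -91.]
```

The true tip is about 25 mm short of the nominal TCP. I'll redo the push 21 mm lower and check the knob's old and new places numerically.

```bash
cat >> h.py <<'E'
DEL=.025
def lift2(y,z,a,x=-.045):
    c,_,B=lift(y,z,a,x); return c+DEL*B[:,2],B
def dark(im,p,P,side,th):
    v=[]
    for h in (.012,.016,.020):
        u=proj(p,P,W([-.096+.05*np.cos(th),side*(.1225+.05*np.sin(th)),h])).round().astype(int)
        v.append(int(im[max(u[1]-2,0):u[1]+3,u[0]-2:u[0]+3].max(axis=2).mean()) if 3<u[0]<637 and 3<u[1]<397 else -1)
    return v
E
python3 - <<'E'
from h import *
im=cv2.imread("pics/w6.png");p=ctrl.camera_params("wrist")
T=np.eye(4);T[:3,3],_,T[:3,:3]=lift(.215,.09,45);P=T@p["T_tool_cam"];print("ref",[dark(im,p,P,1,t) for t in(0,.1,1.4,1.45)])
h=-.009
c,R=keeper3(1,0,h=.045,gap=.014); ctrl.goto(c,R)
c,R=keeper3(1,0,h=h,gap=.014); print(ctrl.move_l(c,vel=.15,contact_N=8),ctrl.current_contact_force().round(1))
for th in (.25,.65,1.05,1.45):
    c,R=keeper3(1,th,h=h); ctrl.move_l(c,vel=.12,ori=R); print(np.round(ctrl.current_contact_force(),1))
c,R=keeper3(1,1.4,h=.05,gap=.012);ctrl.move_l(c,vel=.25)
c,B=lift2(.24,.05,45); ctrl.goto(c,B)
im,p,P=look(); cv2.imwrite("pics/w7.png",im)
print([dark(im,p,P,1,t) for t in(0,.1,1.1,1.2,1.3,1.4,1.45,1.5)]); print("t",ctrl.current_t())
E
```

```text
ref [[78, 80, 86], [75, 76, 79], [177, 148, 114], [181, 158, 124]]
False [-0.1 -0.2 -0.3]
[ 0.3 -0.4  0.5]
[-1.  -0.4 -0.5]
[ 0.2 -0.4  0.4]
[ 0.8 -0.2  0. ]
[[223, 223, 223], [225, 224, 223], [85, 110, 106], [84, 92, 110], [82, 77, 73], [52, 55, 59], [51, 57, 58], [51, 55, 57]]
t 32.4917
```

The left keeper is now out, at about 1.45 rad. Next is the divider.

```bash
python3 - <<'E'
from h import *
wp=[(.215,-.015,45),(.152,-.020,45),(.148,.02,45),(.134,.068,45),(.100,.112,52),(.050,.142,62),(-.036,.1455,75)]
q=ctrl.current_q()
for w in wp: assert ctrl.ik(*lift2(*w)) is not None,w
for i,w in enumerate(wp):
    c,B=lift2(*w); ctrl.move_l(c,vel=.2 if i<2 else .15,ori=B); print(w,ctrl.current_contact_force().round(1))
im,p,P=look(); cv2.imwrite("pics/w8.png",im)
for L in [(.03,.07,0),(-.045,.150,0),(0,-.128,.0015),(.06,-.07,.0015),(-.05,-.128,.0015)]:
    u=proj(p,P,W(L)).round().astype(int); print(L,u,im[u[1],u[0]] if 0<=u[0]<640 and 0<=u[1]<400 else None)
print("t",ctrl.current_t(),ctrl.current_q().round())
E
```

```text
(0.215, -0.015, 45) [0.2 0.7 0. ]
(0.152, -0.02, 45) [0.1 0.4 0.6]
(0.148, 0.02, 45) [ 0.2  0.7 -0.5]
(0.134, 0.068, 45) [-0.5  0.3 -0.1]
(0.1, 0.112, 52) [0.1 0.  0.4]
(0.05, 0.142, 62) [-0.2  0.6 -1. ]
(-0.036, 0.1455, 75) [ 1.1  0.4 -0.1]
(0.03, 0.07, 0) [251 305] [74 73 73]
(-0.045, 0.15, 0) [319 376] [34 34 35]
(0, -0.128, 0.0015) [277 123] [ 95 149  85]
(0.06, -0.07, 0.0015) [222 177] [205 214 219]
(-0.05, -0.128, 0.0015) [324 123] [ 95 148  84]
t 36.1 [  -4.   13.  107.  -18.   53. -173.]
```

Green shows at the right-hand border, so the leaf has turned over. Now the right keeper.

```bash
python3 - <<'E'
from h import *
h=-.009
ths=(1.05,.7,.35,.02)
for th in (1.42,)+ths: assert ctrl.ik(*keeper3(-1,th,h=h)) is not None
print(ctrl.ik(*keeper3(-1,1.42,h=.06,gap=.014)).round())
c,R=keeper3(-1,1.42,h=.06,gap=.014); ctrl.goto(c,R)
im,p,P=look(); cv2.imwrite("pics/w9.png",im)
for L in [(-.032,-.160,.0015),(0,-.13,.0015),(-.05,-.13,.0015),(.06,-.07,.0015)]:
    u=proj(p,P,W(L)).round().astype(int); print(L,u,im[u[1],u[0]] if 0<=u[0]<640 and 0<=u[1]<400 else None)
c,R=keeper3(-1,1.42,h=h,gap=.014); print(ctrl.move_l(c,vel=.12,contact_N=8),ctrl.current_contact_force().round(1))
for th in ths:
    c,R=keeper3(-1,th,h=h); ctrl.move_l(c,vel=.12,ori=R); print(np.round(ctrl.current_contact_force(),1))
c,R=keeper3(-1,.02,h=h,gap=.008);ctrl.move_l(c,vel=.15)
c,R=keeper3(-1,.02,h=.10,gap=.012);ctrl.move_l(c,vel=.25)
im,p,P=look(); cv2.imwrite("pics/w10.png",im)
print([(t,dark(im,p,P,-1,t)) for t in (-.05,0,.05,.1,.2,.3,.4,.6,.9,1.2,1.35)]); print("t",ctrl.current_t())
E
```

```text
[-41.  18. 112.   6.  46. -54.]
(-0.032, -0.16, 0.0015) [421 202] [141 174 142]
(0, -0.13, 0.0015) [466 175] [107 157 100]
(-0.05, -0.13, 0.0015) [409 166] [109 160 100]
(0.06, -0.07, 0.0015) [559 114] [206 214 221]
False [ 0.4 -0.1  0.9]
[-0.  -0.4  1.2]
[-0.1  0.7 -0.3]
[-0.5  0.6  0.2]
[-0.6 -0.4  0.5]
[(-0.05, [125, 148, 145]), (0, [79, 78, 78]), (0.05, [76, 78, 78]), (0.1, [73, 75, 77]), (0.2, [147, 125, 131]), (0.3, [169, 169, 169]), (0.4, [163, 163, 163]), (0.6, [214, 220, 221]), (0.9, [118, 125, 133]), (1.2, [171, 171, 171]), (1.35, [166, 172, 173])]
t 41.6417
```

The right keeper is in at about 0.05 rad, the green tab lies on the right, and the tool is clear, so I'm handing in.

```bash
python3 -c "
from bench import ctrl
print(ctrl.sign_off())"
```

```text
the job is handed in; nothing more can be done
None
```

The job is handed in at about 42 s: in the wrist images the left keeper is out (about 1.45 rad), the green divider lies on the right-hand pages and the right keeper is in over it (about 0.05 rad). I saw no sign of the loose items being touched but did not re-measure them, and no verdict was shown at hand-in.

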